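# Make up two client kits at the beauty counter

### The arm

A 6-joint arm with a two-finger parallel gripper is mounted at the origin on the work surface. World frame = base frame: x ahead of the robot, y to its left, z up, the work surface at z = 0. Lengths are in m, angles in rad, forces in N, time in s.
With the tool pointing down it reaches from about 0.35 to 0.975 m from the base axis. Payload 4.9 kg.
Tool frame: the origin (TCP) lies at the very end of the fingers, on their centre line; the grasp point (between the pads) lies manip.grip_point_offset behind it (manip.grip_point_offset is the distance from the TCP to the grasp point, in m); z points along the fingers, y is the line along which they close (so a half turn about z gives the same grasp; the last joint's range is limited). The gripper opens to 85 mm and grips with 20 to 120 N. Pads are 22 mm wide; open, the fingers measure 114 mm over their backs; the gripper's body (76 mm by 85 mm) begins 54 mm behind the grasp point. The pads swing forward as they close: fully open they stand 13 mm farther back than shut.
Start: joints at [0.991, 0.053, 1.613, -0, 1.476, -0.119], TCP at [0.278, 0.56, 0.231] pointing down, gripper open.
Joint ranges: [-3.01, 3.01], [-1.01, 2.22], [0.06, 2.58], [-1.02, 4.17], [0.09, 2.62], [-3.14, 3.14]. Speed limits (rad/s): [2.57, 2.57, 3.14, 3.14, 3.14, 3.14].

### API

Orientations are given as a unit quaternion [w, x, y, z].
In Python, from plant import manip gives the robot as it stands.
- The arm moves only by the shell command python3 -m crank 'ROWS' [OPENING]. ROWS is JSON, a list of rows, each an object of numbers: "x", "y", "z": the shift along the tool's x, y, z in cm; "turn": the turn about the tool's z in rad. In form: [{"x": .., "y": .., "z": .., "turn": ..}, ...]. A call has 1 to 5 rows; each row shifts and turns the commanded pose from where the row before left it, along the tool's axes as they then stand; what a row does not reach is not made up. A row lasts 1/10 s, in which the tool goes at most 50 mm and 8.59 degrees, less where a joint would pass 70% of its speed; a pose out of reach is approached as far as the arm can. A call with a gripper value outside its range is refused whole. OPENING is the opening in per cent of the stroke, from 0 (shut) to 100 (fully open), set as the call begins (- or left out, the last holds). The fingers move at their own pace and stop on an object; the grip force is fixed at half the most. Time passes only in rows, so rows that do not move let the fingers close. It gives the time, the measured TCP pose, the force, the opening and the grip force at its end, in the units of the state.
- manip.state(): the state, without advancing time (a new reading comes with each control period).
- manip.grab_frame(name): name is "side" or "top" or "wrist"; returns (picture, depth): 400x640x3 uint8, red, green, blue; 400x640 float32, m along the optical axis (not along the pixel's ray), 0 where there is no reading.
- manip.camera_model(name): a dict with "mtx" (3x3 intrinsics, pixels), "k1" (the pictures are not rectified: a ray, as slopes to the right and down, at radius r is drawn at 1 + k1 r^2 times it, then the intrinsics apply), "world_to_cam" (4x4, takes a point from world to camera coordinates). Camera axes: x right, y down, z forward; pixel columns grow to the right and rows downward; lengths in m; the calibration is good to about 2 mm. A picture is of the moment at which its call begins: read the wrist's pose just before it. camera_model takes no time and is no camera call; for the wrist camera it gives the pose at the moment of the call.
- manip.job_done(): hands the job in; it is judged then, once.
The state is a dict: "time": time; "joint_pos": joint angles; "joint_vel": joint speeds; "joint_efforts": joint torques, N m; "tool_pos": TCP position; "tool_rot": TCP orientation; "contact_force": force on the tool from outside, world axes, zero at the start; "ft_torque": the same for the moment, N m; "gripper_width": opening from 0.0 (shut) to 1.0 (fully open); "grasp_force": force on a finger pad.
Only numpy, scipy, OpenCV 4.12 (cv2) and the standard library are available. Lean on these libraries where they do the work, as an engineer would, in place of code of your own. Each camera call takes 0.05 s, during which the arm holds its last target. There are 200 camera calls.

### The job

Make up two client kits from the stock standing on the counter. Long three-well tray: the big cream jar in the middle well, with the pump bottle in one end well and the dropper bottle in the other; short two-well tray: the carton in its wider well and the lipstick in its narrower well. Set each down gently (no dropping), upright and flat on the floor of its well, and leave the toner bottle, the powder compact and the small sample jar standing where they are.

Things in the scene. Friction and masses are not known exactly. Their poses are not given: they have to be found in the camera images.
- pump_mid (a point): White travel-size pump bottle, stands upright. Body a cylinder of diameter 42 mm, straight up to 52 mm; above it a narrow metal collar and a small white pump head 34 mm long, 78 mm high in all. The point is on its axis, half-way up (39 mm above its underside), where it can be gripped. z points up.
- jar_mid (a point): Big cream jar: white cylinder, diameter 56 mm, height 52 mm, with a wide flat lid. The point is on its axis, half-way up (26 mm above its underside). z points up.
- dropper_mid (a point): Slim amber glass dropper bottle: cylinder of diameter 32 mm up to 48 mm, then a black collar of diameter 20 mm from 48 to 60 mm, then a rubber bulb of diameter 14 mm; 76 mm high in all. The point is on its axis, half-way up (38 mm above its underside). Grip it at 30 to 38 mm above its underside. z points up.
- carton_mid (a point): Upright product carton, rectangular, 44 mm along its x, 32 mm along its y, 76 mm high, white paper with a silver band low down. The point is at its centre (38 mm above its underside). z points up; its yaw varies.
- lipstick_mid (a point): Black lipstick tube of square section, 24 x 24 mm, 72 mm high, with a thin brass ring. Stands upright. The point is at its centre (36 mm above its underside). x and y are along its sides, z up; its yaw varies.
- long_tray: Brown wooden tray with three equal wells in a row along its x, fixed to the counter, 244 mm (x) by 98 mm (y). Origin at the centre of its underside, on the counter; z up. Wells are centred at x = -80, 0 and +80 mm, y = 0, each 76 mm (x) by 90 mm (y) inside. Floor top 4 mm above the underside; rims and dividers 4 mm thick, their tops 14 mm above the underside.
- short_tray: Brown wooden tray with two unequal wells in a row along its x, fixed to the counter, 140 mm (x) by 98 mm (y). Origin at the centre of its underside, on the counter; z up. The wider well is centred at x = -28 mm, y = 0 and is 76 mm (x) by 90 mm (y) inside; the narrower well is centred at x = +40 mm, y = 0 and is 52 mm (x) by 90 mm (y) inside. Floor top 4 mm above the underside; rims and dividers 4 mm thick, their tops 14 mm above the underside.
- toner_mid (a point): Toner bottle, to be left alone: clear glass cylinder of diameter 42 mm with a plain white cylindrical cap of diameter 36 mm, 80 mm high. The point is on its axis, half-way up.
- compact_mid (a point): Powder compact, to be left alone: flat black disc of diameter 64 mm, 18 mm high, with a silver top. The point is at its centre.
- sample_mid (a point): Small sample jar, to be left alone: white cylinder of diameter 36 mm, 34 mm high. The point is at its centre.
Mind the look-alikes: they are no part of the job. What is shaped like the part that bears lipstick_mid but turquoise is not meant.

How it is judged:
At the end, for the whole second after the job is handed in: Long tray: jar in the middle well, pump and dropper bottles in the end wells, one each; short tray: carton in the wider well, lipstick in the narrower. Each stands wholly inside its well on its floor (height within 5 mm), upright within 0.12 rad, at rest; the other stock within 25 mm (z of pump_mid in the frame of long_tray between 0.038 and 0.048 m and angle between each of pump_mid, jar_mid, dropper_mid, carton_mid, lipstick_mid's own z axis and vertical below 0.12 rad and linear speed of each of pump, jar, dropper, carton, lipstick below 0.03 m/s and z of jar_mid in the frame of long_tray between 0.025 and 0.035 m and z of dropper_mid in the frame of long_tray between 0.037 and 0.047 m and z of carton_mid in the frame of short_tray between 0.037 and 0.047 m and z of lipstick_mid in the frame of short_tray between 0.035 and 0.045 m and x of jar_mid in the frame of long_tray between -0.03 and 0.03 m and y of jar_mid in the frame of long_tray between -0.036 and 0.036 m and ((x of pump_mid in the frame of long_tray between -0.11 and -0.05 m and y of pump_mid in the frame of long_tray between -0.036 and 0.036 m and x of dropper_mid in the frame of long_tray between 0.05 and 0.11 m and y of dropper_mid in the frame of long_tray between -0.036 and 0.036 m) or (x of pump_mid in the frame of long_tray between 0.05 and 0.11 m and y of pump_mid in the frame of long_tray between -0.036 and 0.036 m and x of dropper_mid in the frame of long_tray between -0.11 and -0.05 m and y of dropper_mid in the frame of long_tray between -0.036 and 0.036 m)) and x of carton_mid in the frame of short_tray between -0.058 and 0.002 m and y of carton_mid in the frame of short_tray between -0.036 and 0.036 m and x of lipstick_mid in the frame of short_tray between 0.018 and 0.062 m and y of lipstick_mid in the frame of short_tray between -0.036 and 0.036 m and distance of each of toner_mid, compact_mid, sample_mid from where it was at the start of the episode below 0.025 m); the robot touches nothing.
It fails at once if the toner bottle (not part of any kit) is shifted by more than 25 mm or knocked over (distance of toner_mid from where it was at the start of the episode above 0.025 m or angle between toner_mid's own z axis and vertical above 0.5 rad).
It fails at once if the powder compact (not part of any kit) is shifted by more than 25 mm or knocked over (distance of compact_mid from where it was at the start of the episode above 0.025 m or angle between compact_mid's own z axis and vertical above 0.5 rad).
It fails at once if the small sample jar (not part of any kit) is shifted by more than 25 mm or knocked over (distance of sample_mid from where it was at the start of the episode above 0.025 m or angle between sample_mid's own z axis and vertical above 0.5 rad).
It fails at once if a kit item is dropped from more than about 30 mm above its place, not set down ((contact force between pump and the fingers below 0.05 N and height (world z) of pump_mid above 0.073 m and linear speed of pump above 0.3 m/s) or (contact force between jar and the fingers below 0.05 N and height (world z) of jar_mid above 0.06 m and linear speed of jar above 0.3 m/s) or (contact force between dropper and the fingers below 0.05 N and height (world z) of dropper_mid above 0.072 m and linear speed of dropper above 0.3 m/s) or (contact force between carton and the fingers below 0.05 N and height (world z) of carton_mid above 0.072 m and linear speed of carton above 0.3 m/s) or (contact force between lipstick and the fingers below 0.05 N and height (world z) of lipstick_mid above 0.07 m and linear speed of lipstick above 0.3 m/s)).
It also fails if it takes over 122 s, if anything falls off the work surface, if the arm or the gripper's body presses on something with over 40 N, if the wrist force passes 120 N, or if a joint passes its speed limit or range.

## Working session

There is one attempt and no reset: what is moved stays moved. The work goes in short steps, Python scripts to look and compute and a shell command to move; the robot and the scene stay as the last step left them, time stands still between calls to the robot, and variables do not carry over. Pictures are saved under pics/ and viewed, at most 14 in all, crops included, and the job is handed in when it is done.

```bash
ls; mkdir -p pics; python3 - <<'E'
from plant import manip
import cv2,numpy as np
print(manip.grip_point_offset, manip.state())
for n in("top","side"):
    p,d=manip.grab_frame(n); cv2.imwrite(f"pics/{n}0.png",p[:,:,::-1]); np.save(f"pics/{n}0.npy",d)
    m=manip.camera_model(n); print(n,m)
E
```

```text
pics
0.0187 {'time': 0.0, 'joint_pos': array([ 9.90982765e-01,  5.33695982e-02,  1.61428733e+00, -2.23401762e-05,
        1.47601055e+00, -1.18985976e-01]), 'joint_vel': array([ 5.25101866e-05, -4.97782675e-04,  9.54750072e-04,  6.86807799e-04,
        2.40699600e-05, -2.24325350e-04]), 'joint_efforts': array([-1.04882536e-03, -3.93688560e+01, -3.70172882e+01, -3.82500812e-04,
        6.97395517e-03,  6.92566857e-06]), 'tool_pos': array([0.27758406, 0.5592786 , 0.23005911]), 'tool_rot': array([-3.44694717e-04,  2.28379237e-01,  9.73571696e-01, -9.78537439e-04]), 'contact_force': array([ 0.487074  ,  1.28347073, -0.54933312]), 'ft_torque': array([-0.02260022, -0.01349853,  0.00803893]), 'grasp_force': 0.0, 'gripper_width': 0.9954505812232352}
top {'mtx': array([[451.95929499,   0.        , 318.09611848],
       [  0.        , 451.95929499, 201.77645725],
       [  0.        ,   0.        ,   1.        ]]), 'k1': -0.06682977087087955, 'world_to_cam': array([[ 0.09465305, -0.99550625,  0.00284659, -0.02997319],
       [-0.97300274, -0.09311725, -0.21117489,  0.57392255],
       [ 0.21049099,  0.01721861, -0.97744415,  0.8931109 ],
       [ 0.        ,  0.        ,  0.        ,  1.        ]])}
side {'mtx': array([[388.86999857,   0.        , 320.59768307],
       [  0.        , 388.86999857, 201.42841657],
       [  0.        ,   0.        ,   1.        ]]), 'k1': -0.05517584798519522, 'world_to_cam': array([[ 0.94616819, -0.32366777,  0.00221892, -0.54338798],
       [-0.22407519, -0.65994846, -0.71711808,  0.16833523],
       [ 0.23357239,  0.67801712, -0.69694815,  0.72987888],
       [ 0.        ,  0.        ,  0.        ,  1.        ]])}
```

View pics/top0.png

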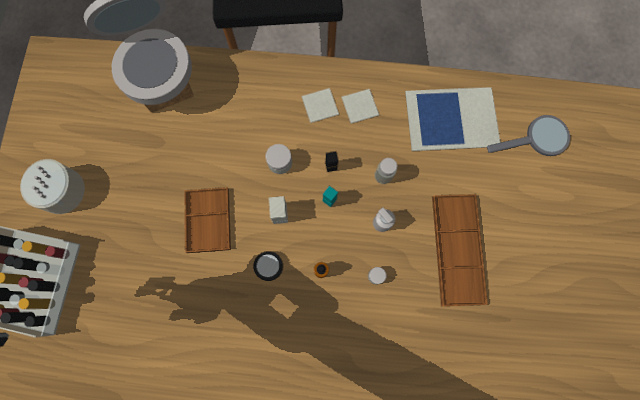

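View pics/side0.png

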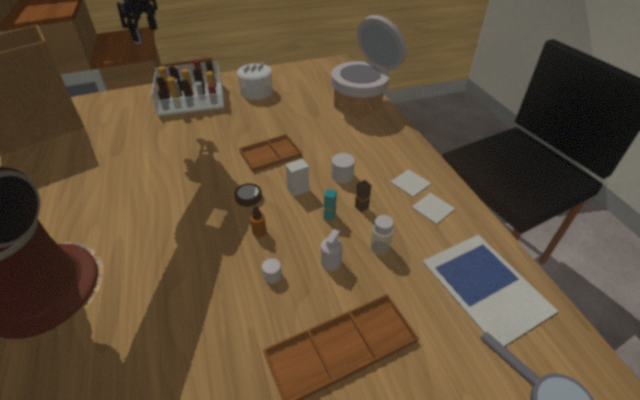

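Candidates in the top picture are:
- Jar: big white one (278,158), not the sample (377,275).
- Lipstick: black (331,161), not the turquoise one (330,196).
- Pump: (385,218), not the toner (387,170).
- Dropper: amber (321,269), not the compact (267,265).
- Carton: (278,209).
- Trays: short (208,220), long (461,250).

```bash
cat >h.py <<'E'
from plant import manip
import cv2,numpy as np
def rays(m,uv):
    return cv2.undistortPoints(np.float64(uv).reshape(-1,1,2),m["mtx"],np.float64([m["k1"],0,0,0]),None,None,None).reshape(-1,2) if 0 else cv2.undistortPointsIter(np.float64(uv).reshape(-1,1,2),m["mtx"],np.float64([m["k1"],0,0,0]),None,None,(3,50,1e-10)).reshape(-1,2)
def cloud(m,d):
    h,w=d.shape; v,u=np.mgrid[:h,:w]
    r=rays(m,np.c_[u.ravel(),v.ravel()]); c=np.c_[r,np.ones(len(r))]*d.ravel()[:,None]
    T=np.linalg.inv(m["world_to_cam"]); return (c@T[:3,:3].T+T[:3,3]).reshape(h,w,3)
def onplane(m,uv,z):
    r=rays(m,uv); T=np.linalg.inv(m["world_to_cam"]); D=np.c_[r,np.ones(len(r))]@T[:3,:3].T
    return T[:3,3]+D*((z-T[2,3])/D[:,2])[:,None]
E
python3 - <<'E'
from h import *
m=manip.camera_model("top"); d=np.load("pics/top0.npy"); p=cv2.imread("pics/top0.png"); P=cloud(m,d)
print("table z",P[300,150],P[330,330])
objs=dict(jar=(278,158,52,22),lip=(331,161,72,15),turq=(330,196,72,15),carton=(278,209,76,22),pump=(385,218,78,20),toner=(387,170,80,20),dropper=(321,269,76,17),compact=(267,265,18,22),sample=(377,275,34,16))
for n,(u,v,h,r) in objs.items():
    W=P[v-r:v+r,u-r:u+r].reshape(-1,3); zz=W[:,2]; t=W[abs(zz-h/1000)<.007]; a=W[zz>.012]
    q=cv2.minAreaRect(np.float32(t[:,:2]*1000)) if len(t)>3 else None
    print(n,"zmax",zz.max().round(3),"top n",len(t),t.mean(0).round(4) if len(t) else"",q and np.round(np.r_[q[0],q[1],q[2]],1),"all",a.mean(0).round(3))
hsv=cv2.cvtColor(p,cv2.COLOR_BGR2HSV)
for n,(u,v,r,s) in dict(short=(208,220,32,40),long=(461,250,35,65)).items():
    W=P[v-s:v+s,u-r:u+r]; M=(np.uint8(W[...,2]>.009)&1)
    q=cv2.minAreaRect(np.float32(W[M>0][:,:2]*1000)); print(n,np.round(np.r_[q[0],q[1],q[2]],1),M.sum(), hsv[v,u],hsv[v,u-r])
c=[cv2.resize(p[v-30:v+30,u-30:u+30],(250,250),interpolation=2) for u,v in((278,158),(331,161),(278,209),(385,218),(321,269),(208,220))]
cv2.imwrite("pics/crop.png",np.vstack([np.hstack(c[:3]),np.hstack(c[3:])]))
E
```

```text
table z [3.35105024e-01 3.68785768e-01 9.55006406e-05] [ 0.31121685 -0.02609341 -0.00294928]
jar zmax 0.994 top n 496 [0.6705 0.1213 0.052 ] [670.9 121.8  54.3  52.9   5.8] all [0.663 0.118 0.062]
lip zmax 0.994 top n 129 [0.6728 0.0042 0.0718] [674.    4.1  24.3  24.   17.5] all [0.665 0.004 0.071]
turq zmax 0.994 top n 133 [0.5938 0.0009 0.0716] [594.1   0.8  24.1  24.2  57.1] all [0.589 0.001 0.069]
carton zmax 0.994 top n 332 [0.5526 0.1079 0.0759] [552.8 108.   45.3  32.    9.8] all [0.545 0.104 0.089]
pump zmax 0.994 top n 104 [ 0.5561 -0.1164  0.0779] [ 556.2 -116.2   32.5   14.7   43.8] all [ 0.548 -0.115  0.07 ]
toner zmax 0.994 top n 222 [ 0.6622 -0.1145  0.08  ] [ 662.4 -115.3   34.1   34.5    1.9] all [ 0.649 -0.109  0.091]
dropper zmax 0.994 top n 35 [0.4352 0.0047 0.0743] [435.8   4.6  12.2  10.2   5.5] all [0.432 0.005 0.092]
compact zmax 0.994 top n 689 [0.434  0.1195 0.0184] [434.  119.6  62.3  60.9   6.6] all [0.433 0.118 0.034]
sample zmax 0.994 top n 230 [ 0.4348 -0.1128  0.0342] [ 434.9 -113.4   33.5   34.2    5.5] all [ 0.434 -0.112  0.037]
short [449.9 195.9 373.2 158.6  44.8] 583 [ 14 169 137] [ 18 129 162]
long [ 498.1 -163.2  244.4  365.3    5.5] 908 [ 13 169 139] [ 17 127 143]
```

View pics/crop.png

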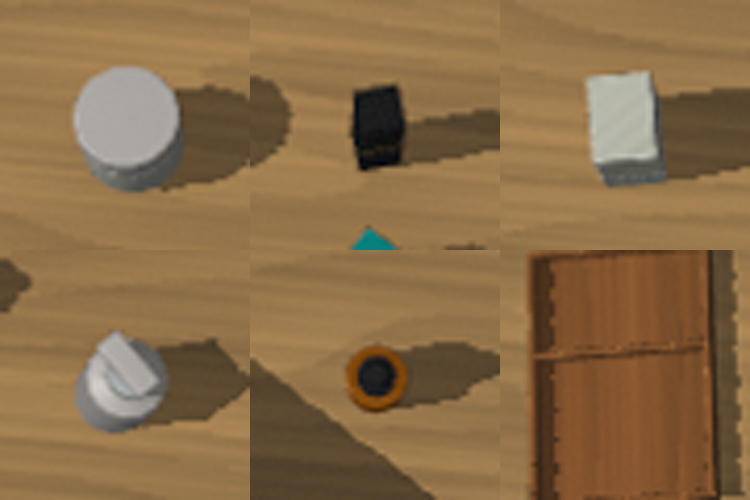

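The crops confirm the choices: white jar, black lipstick with brass ring, carton, pump bottle with its head askew, amber dropper. In the last crop the wider well is the lower one (smaller x). Next: the tray poses and the pump axis.

```bash
python3 - <<'E'
from h import *
m=manip.camera_model("top"); d=np.load("pics/top0.npy"); p=cv2.imread("pics/top0.png"); P=cloud(m,d)
hsv=cv2.cvtColor(p,cv2.COLOR_BGR2HSV)
for n,(u,v,r,s) in dict(short=(208,220,32,40),long=(461,250,35,65)).items():
    W=P[v-s:v+s,u-r:u+r]; z=W[...,2]
    M=(z>.0105)&(z<.02)
    k,l,st,c=cv2.connectedComponentsWithStats(np.uint8(M)); i=1+st[1:,4].argmax()
    q=cv2.minAreaRect(np.float32(W[l==i][:,:2]*1000)); print(n,"depth",np.round(np.r_[q[0],q[1],q[2]],1))
    M=np.uint8((hsv[v-s:v+s,u-r:u+r,1]>155)&(hsv[v-s:v+s,u-r:u+r,0]<16)); k,l,st,c=cv2.connectedComponentsWithStats(M); i=1+st[1:,4].argmax()
    ij=np.argwhere(l==i); X=onplane(m,ij[:,::-1]+[u-r,v-s],.014); q=cv2.minAreaRect(np.float32(X[:,:2]*1000)); print(n,"col",np.round(np.r_[q[0],q[1],q[2]],1))
for n,(u,v,r,lo,hi) in dict(pump=(385,218,22,.046,.058),dropper=(321,269,17,.04,.053),dcol=(321,269,17,.055,.064)).items():
    W=P[v-r:v+r,u-r:u+r].reshape(-1,3); t=W[(W[:,2]>lo)&(W[:,2]<hi)]; c,R=cv2.minEnclosingCircle(np.float32(t[:,:2]*1000)); print(n,len(t),np.round(c,1),round(R,1),t[:,2].mean())
s=manip.state(); R=cv2.Rodrigues
from scipy.spatial.transform import Rotation as Ro
q=s["tool_rot"]; print(Ro.from_quat([q[1],q[2],q[3],q[0]]).as_matrix().round(3))
E
```

```text
short depth [522.6 268.3 141.3 100.3   9.6]
short col [521.6 266.9 139.8  96.7   9.1]
long depth [ 510.3 -292.6  244.8  100.2    7.6]
long col [ 509.4 -291.   242.5  100.5    7.5]
pump 133 [ 553.5 -118.8] 20.4 0.05487253139522375
dropper 108 [435.5   4.9] 15.9 0.048266401910265835
dcol 40 [435.5   5. ] 9.8 0.060104683961024155
[[-0.896  0.445 -0.001]
 [ 0.445  0.896 -0.002]
 [ 0.    -0.002 -1.   ]]
```

```bash
cat >leg.py <<'E'
import sys,numpy as np
from plant import manip
from scipy.spatial.transform import Rotation as Ro
# args: x,y,z(mm),yaw(deg of tool y) ... ; prints turn then shift (after the turn) in cm
s=manip.state(); q=s["tool_rot"]; M=Ro.from_quat([q[1],q[2],q[3],q[0]]).as_matrix()
p=s["tool_pos"]*1000; yaw=np.degrees(np.arctan2(M[1,1],M[0,1]))
print("t",round(s["time"],1),"p",p.round(1),"yaw",round(yaw,1),"tilt",M[:2,2].round(3),"w",round(s["gripper_width"]*85),"F",round(s["grasp_force"],1))
for a in sys.argv[1:]:
    t=np.float64(a.split(",")); f=np.radians(t[3]); y=np.array([np.cos(f),np.sin(f)]); x=np.array([-y[1],y[0]]); d=t[:3]-p
    print(a,"turn",round(np.radians(yaw-t[3]),3),"x",round(d[:2]@x/10,2),"y",round(d[:2]@y/10,2),"z",round(-d[2]/10,2)); p=t[:3]; yaw=t[3]
E
python3 leg.py 552.8,108,150,99.5 552.8,108,18,99.5 552.8,108,150,99.5 494.4,262.9,150,99.5
```

```text
t 0.1 p [277.6 559.4 230.2] yaw 63.6 tilt [-0.001 -0.002] w 85 F 0.0
552.8,108,150,99.5 turn -0.627 x -19.69 y -49.06 z 8.02
552.8,108,18,99.5 turn 0.0 x 0.0 y 0.0 z 13.2
552.8,108,150,99.5 turn 0.0 x 0.0 y 0.0 z -13.2
494.4,262.9,150,99.5 turn 0.0 x 3.2 y 16.24 z -0.0
```

```bash
python3 -m crank '[{"turn":-0.14},{"turn":-0.14},{"turn":-0.14},{"turn":-0.14},{"turn":-0.067}]' 100
python3 -m crank '[{"x":-1.7,"y":-4.3},{"x":-1.7,"y":-4.3},{"x":-1.7,"y":-4.3},{"x":-1.7,"y":-4.3},{"x":-1.7,"y":-4.3}]'
python3 -m crank '[{"x":-1.7,"y":-4.3},{"x":-1.7,"y":-4.3},{"x":-1.7,"y":-4.3},{"x":-1.7,"y":-4.3},{"x":-1.7,"y":-4.3}]'
python3 -m crank '[{"x":-2.0,"y":-4.0,"z":1},{"z":3},{"z":3},{"z":1},{}]'
python3 leg.py 552.8,108,150,99.5 552.8,108,18,99.5
```

```text
t 0.1 p [277.6 559.4 230.2] yaw 63.6 tilt [-0.001 -0.002] w 85 F 0.0
552.8,108,150,99.5 turn -0.627 x -19.69 y -49.06 z 8.02
552.8,108,18,99.5 turn 0.0 x 0.0 y 0.0 z 13.2schema error: expected keys x, y, z, turn
schema error: expected keys x, y, z, turn
schema error: expected keys x, y, z, turn
schema error: expected keys x, y, z, turn
```

```bash
python3 -m crank '[{"x":0,"y":0,"z":0,"turn":-0.14},{"x":0,"y":0,"z":0,"turn":-0.14},{"x":0,"y":0,"z":0,"turn":-0.14},{"x":0,"y":0,"z":0,"turn":-0.14},{"x":0,"y":0,"z":0,"turn":-0.067}]' 100
python3 -m crank '[{"x":-1.7,"y":-4.3,"z":0,"turn":0},{"x":-1.7,"y":-4.3,"z":0,"turn":0},{"x":-1.7,"y":-4.3,"z":0,"turn":0},{"x":-1.7,"y":-4.3,"z":0,"turn":0},{"x":-1.7,"y":-4.3,"z":0,"turn":0}]'
python3 -m crank '[{"x":-1.7,"y":-4.3,"z":0,"turn":0},{"x":-1.7,"y":-4.3,"z":0,"turn":0},{"x":-1.7,"y":-4.3,"z":0,"turn":0},{"x":-1.7,"y":-4.3,"z":0,"turn":0},{"x":-1.7,"y":-4.3,"z":0,"turn":0}]'
python3 -m crank '[{"x":-2,"y":-4,"z":1,"turn":0},{"x":0,"y":0,"z":3,"turn":0},{"x":0,"y":0,"z":3,"turn":0},{"x":0,"y":0,"z":1,"turn":0},{"x":0,"y":0,"z":0,"turn":0}]'
python3 leg.py 552.8,108,150,99.5 552.8,108,18,99.5
```

```text
time: 0.6
tool_pos: [0.2777, 0.5595, 0.2306]
tool_rot: [-0.0, -0.085, 0.996, -0.0]
contact_force: [0.7, 0.6, -0.1]
gripper_width: 1.0
grasp_force: 0.0
time: 1.1
tool_pos: [0.3976, 0.3601, 0.2308]
tool_rot: [-0.0, -0.083, 0.997, -0.0]
contact_force: [0.0, -0.0, -0.4]
gripper_width: 0.998
grasp_force: 0.0
time: 1.6
tool_pos: [0.5171, 0.162, 0.2309]
tool_rot: [-0.0, -0.083, 0.997, 0.0]
contact_force: [0.8, 0.2, 0.8]
gripper_width: 0.996
grasp_force: 0.0
time: 2.1
tool_pos: [0.5414, 0.1276, 0.1489]
tool_rot: [-0.002, -0.083, 0.997, -0.0]
contact_force: [0.1, 0.5, 0.4]
gripper_width: 1.002
grasp_force: 0.0
t 2.1 p [541.4 127.6 148.9] yaw 99.5 tilt [-0.005 -0.001] w 85 F 0.0
552.8,108,150,99.5 turn 0.0 x -0.8 y -2.12 z -0.11
552.8,108,18,99.5 turn 0.0 x 0.0 y 0.0 z 13.2
```

```bash
python3 -m crank '[{"x":-0.8,"y":-2.1,"z":0,"turn":0},{"x":0,"y":0,"z":4,"turn":0},{"x":0,"y":0,"z":4,"turn":0},{"x":0,"y":0,"z":4,"turn":0},{"x":0,"y":0,"z":1.1,"turn":0}]' 100
python3 -m crank '[{"x":0,"y":0,"z":0,"turn":0},{"x":0,"y":0,"z":0,"turn":0},{"x":0,"y":0,"z":0,"turn":0},{"x":0,"y":0,"z":0,"turn":0},{"x":0,"y":0,"z":0,"turn":0}]' 0
python3 -m crank '[{"x":0,"y":0,"z":0,"turn":0},{"x":0,"y":0,"z":0,"turn":0},{"x":0,"y":0,"z":-1,"turn":0},{"x":0,"y":0,"z":-2,"turn":0},{"x":0,"y":0,"z":0,"turn":0}]'
python3 leg.py
python3 - <<'E'
from h import *
for n in("wrist","side"):
    p,_=manip.grab_frame(n); cv2.imwrite(f"pics/{n}1.png",p[:,:,::-1])
a=cv2.imread("pics/wrist1.png");b=cv2.imread("pics/side1.png")
cv2.imwrite("pics/v1.png",np.vstack([cv2.resize(a,(480,300)),cv2.resize(b,(480,300))]))
E
```

```text
time: 2.6
tool_pos: [0.552, 0.1085, 0.0174]
tool_rot: [-0.003, -0.083, 0.997, 0.0]
contact_force: [-0.4, -0.4, -1.1]
gripper_width: 1.0
grasp_force: 0.0
time: 3.1
tool_pos: [0.5567, 0.1086, 0.0232]
tool_rot: [0.003, -0.083, 0.997, 0.0]
contact_force: [0.0, 0.5, 5.5]
gripper_width: 0.362
grasp_force: 60.1
time: 3.6
tool_pos: [0.5567, 0.1085, 0.0537]
tool_rot: [0.003, -0.083, 0.997, -0.0]
contact_force: [0.1, -0.2, 0.4]
gripper_width: 0.363
grasp_force: 59.3
t 3.6 p [556.7 108.5  53.7] yaw 99.5 tilt [0.006 0.   ] w 31 F 59.3
```

View pics/v1.png

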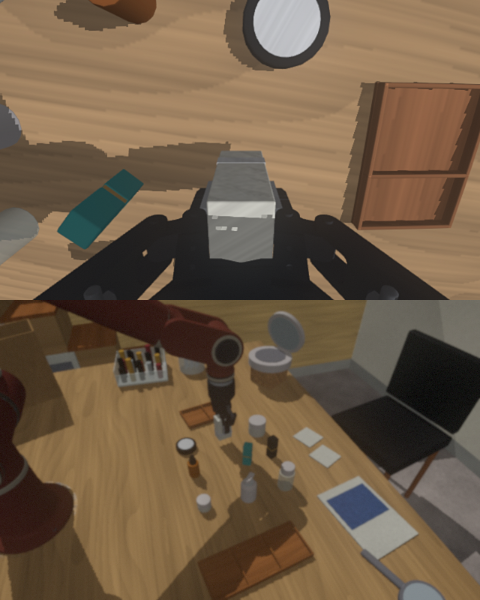

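The wrist view shows the carton square between the pads, with the short tray to the right and its wider well on the near side. The side view shows nothing disturbed.

```bash
python3 leg.py 494.4,262.9,80,99.5
```

```text
t 3.7 p [554.8 108.3  50.9] yaw 99.5 tilt [0.001 0.   ] w 31 F 59.3
494.4,262.9,80,99.5 turn 0.0 x 3.4 y 16.24 z -2.91
```

```bash
python3 -m crank '[{"x":0,"y":0,"z":-3,"turn":0},{"x":0.8,"y":4,"z":0,"turn":0},{"x":0.9,"y":4,"z":0,"turn":0},{"x":0.9,"y":4.2,"z":0,"turn":0},{"x":0.8,"y":4,"z":0,"turn":0}]'
python3 -m crank '[{"x":0,"y":0,"z":0,"turn":0},{"x":0,"y":0,"z":2,"turn":0},{"x":0,"y":0,"z":2,"turn":0},{"x":0,"y":0,"z":0,"turn":0},{"x":0,"y":0,"z":0,"turn":0}]'
python3 leg.py 494.4,262.9,27,99.5
```

```text
time: 4.2
tool_pos: [0.4924, 0.2635, 0.0791]
tool_rot: [-0.001, -0.083, 0.997, -0.0]
contact_force: [0.2, -0.1, -0.0]
gripper_width: 0.368
grasp_force: 59.7
time: 4.7
tool_pos: [0.4935, 0.2616, 0.0394]
tool_rot: [-0.001, -0.083, 0.997, -0.0]
contact_force: [-0.0, 0.8, 0.0]
gripper_width: 0.372
grasp_force: 59.8
t 4.7 p [493.5 261.6  39.4] yaw 99.5 tilt [-0.002 -0.001] w 32 F 59.8
494.4,262.9,27,99.5 turn -0.0 x -0.11 y 0.11 z 1.24
```

Lower in small steps and watch the force.

```bash
python3 -m crank '[{"x":0,"y":0,"z":0.8,"turn":0},{"x":0,"y":0,"z":0.2,"turn":0},{"x":0,"y":0,"z":0.2,"turn":0},{"x":0,"y":0,"z":0,"turn":0}]'|grep -E "pos|contact"
python3 -m crank '[{"x":0,"y":0,"z":0.2,"turn":0},{"x":0,"y":0,"z":0,"turn":0}]'|grep -E "pos|contact"
python3 -m crank '[{"x":0,"y":0,"z":0.2,"turn":0},{"x":0,"y":0,"z":0,"turn":0}]'|grep -E "pos|contact"
```

```text
tool_pos: [0.4941, 0.2624, 0.0283]
contact_force: [-0.5, 0.3, -0.3]
tool_pos: [0.4946, 0.2627, 0.0272]
contact_force: [-0.9, -0.9, 4.1]
tool_pos: [0.4947, 0.2627, 0.0272]
contact_force: [-9.1, -3.3, 15.5]
```

```bash
python3 -m crank '[{"x":0,"y":0,"z":-0.2,"turn":0},{"x":0,"y":0,"z":0,"turn":0}]'|grep -E "pos|contact"
python3 -m crank '[{"x":0,"y":0,"z":0,"turn":0},{"x":0,"y":0,"z":0,"turn":0},{"x":0,"y":0,"z":0,"turn":0}]' 62
python3 -m crank '[{"x":0,"y":0,"z":-1,"turn":0},{"x":0,"y":0,"z":-3,"turn":0},{"x":0,"y":0,"z":-4,"turn":0},{"x":0,"y":0,"z":-4,"turn":0},{"x":0,"y":0,"z":0,"turn":0}]' 
python3 leg.py 674,4.1,140,107.5
```

```text
tool_pos: [0.4947, 0.2628, 0.0272]
contact_force: [-2.4, 0.1, 6.0]
time: 6.0
tool_pos: [0.4937, 0.2623, 0.0257]
tool_rot: [-0.0, -0.083, 0.997, -0.0]
contact_force: [0.0, -1.1, 0.8]
gripper_width: 0.623
grasp_force: 0.0
time: 6.5
tool_pos: [0.4983, 0.2641, 0.1546]
tool_rot: [0.007, -0.083, 0.997, 0.002]
contact_force: [1.3, 0.4, 0.6]
gripper_width: 0.621
grasp_force: 0.0
t 6.5 p [498.3 264.1 154.6] yaw 99.5 tilt [0.013 0.005] w 53 F 0.0
674,4.1,140,107.5 turn -0.139 x -8.94 y -30.08 z 1.46
```

```bash
python3 -m crank '[{"x":0,"y":0,"z":0,"turn":-0.139},{"x":-1.3,"y":-4.3,"z":0,"turn":0},{"x":-1.3,"y":-4.3,"z":0,"turn":0},{"x":-1.3,"y":-4.3,"z":0,"turn":0},{"x":-1.3,"y":-4.3,"z":0,"turn":0}]' 100 >/dev/null
python3 -m crank '[{"x":-1.4,"y":-4.3,"z":0,"turn":0},{"x":-1.4,"y":-4.3,"z":0,"turn":0},{"x":-1.4,"y":-4.3,"z":0,"turn":0},{"x":0,"y":0,"z":0,"turn":0},{"x":0,"y":0,"z":0,"turn":0}]' >/dev/null
python3 -m crank '[{"x":0,"y":0,"z":0,"turn":0},{"x":0,"y":0,"z":0,"turn":0},{"x":0,"y":0,"z":0,"turn":0}]' >/dev/null
python3 leg.py 674,4.1,18,107.5
```

```text
t 7.8 p [673.7   4.8 146.4] yaw 107.6 tilt [-0.  0.] w 85 F 0.0
674,4.1,18,107.5 turn 0.001 x -0.01 y -0.08 z 12.84
```

```bash
python3 -m crank '[{"x":0,"y":-0.1,"z":3.2,"turn":0},{"x":0,"y":0,"z":3.2,"turn":0},{"x":0,"y":0,"z":3.2,"turn":0},{"x":0,"y":0,"z":3.2,"turn":0},{"x":0,"y":0,"z":0,"turn":0}]' 100 >/dev/null
python3 -m crank '[{"x":0,"y":0,"z":0,"turn":0},{"x":0,"y":0,"z":0,"turn":0},{"x":0,"y":0,"z":0,"turn":0}]' |grep -E "pos|contact"
python3 -m crank '[{"x":0,"y":0,"z":0,"turn":0},{"x":0,"y":0,"z":0,"turn":0},{"x":0,"y":0,"z":0,"turn":0},{"x":0,"y":0,"z":0,"turn":0},{"x":0,"y":0,"z":0,"turn":0}]' 0
python3 -m crank '[{"x":0,"y":0,"z":0,"turn":0},{"x":0,"y":0,"z":0,"turn":0}]' 
python3 leg.py 674,4.1,150,98.9 561.5,274,150,98.9
```

```text
tool_pos: [0.6764, 0.0026, 0.0213]
contact_force: [-0.1, 0.9, -0.0]
time: 9.1
tool_pos: [0.6748, 0.0026, 0.0187]
tool_rot: [0.0, -0.152, 0.988, -0.0]
contact_force: [1.0, 0.3, 0.1]
gripper_width: 0.276
grasp_force: 58.7
time: 9.3
tool_pos: [0.6747, 0.0026, 0.0185]
tool_rot: [0.0, -0.152, 0.988, -0.0]
contact_force: [0.1, 0.1, 1.6]
gripper_width: 0.271
grasp_force: 58.9
t 9.3 p [674.7   2.6  18.5] yaw 107.5 tilt [ 0. -0.] w 23 F 58.9
674,4.1,150,98.9 turn 0.15 x 0.04 y 0.16 z -13.15
561.5,274,150,98.9 turn 0.0 x 6.94 y 28.41 z -0.0
```

```bash
python3 -m crank '[{"x":0,"y":0,"z":-2,"turn":0},{"x":0,"y":0,"z":-4,"turn":0},{"x":0,"y":0,"z":-4,"turn":0},{"x":0,"y":0,"z":-3,"turn":0},{"x":0,"y":0,"z":0,"turn":0.14}]' |grep -E "pos|grasp"
python3 -m crank '[{"x":0.9,"y":3.5,"z":0,"turn":0},{"x":1,"y":4.1,"z":0,"turn":0},{"x":1,"y":4.1,"z":0,"turn":0},{"x":1,"y":4.1,"z":0,"turn":0},{"x":1,"y":4.1,"z":0,"turn":0}]' >/dev/null
python3 -m crank '[{"x":1,"y":4.1,"z":0,"turn":0},{"x":1,"y":4.4,"z":0,"turn":0},{"x":0,"y":0,"z":0,"turn":0},{"x":0,"y":0,"z":0,"turn":0},{"x":0,"y":0,"z":0,"turn":0}]' >/dev/null
python3 leg.py 561.5,274,26,98.9
```

```text
tool_pos: [0.6778, 0.0023, 0.1552]
grasp_force: 58.7
t 10.8 p [559.9 270.7 148. ] yaw 99.4 tilt [-0.    -0.001] w 23 F 59.0
561.5,274,26,98.9 turn 0.009 x -0.21 y 0.31 z 12.2
```

```bash
python3 -m crank '[{"x":-0.2,"y":0.3,"z":3,"turn":0},{"x":0,"y":0,"z":4,"turn":0},{"x":0,"y":0,"z":3,"turn":0},{"x":0,"y":0,"z":1.5,"turn":0},{"x":0,"y":0,"z":0.5,"turn":0}]' >/dev/null
python3 -m crank '[{"x":0,"y":0,"z":0,"turn":0},{"x":0,"y":0,"z":0,"turn":0},{"x":0,"y":0,"z":0,"turn":0}]' |grep -E "pos|contact"
python3 -m crank '[{"x":0,"y":0,"z":0.2,"turn":0},{"x":0,"y":0,"z":0.1,"turn":0},{"x":0,"y":0,"z":0,"turn":0},{"x":0,"y":0,"z":0,"turn":0}]'|grep -E "pos|contact"
```

```text
tool_pos: [0.5628, 0.2752, 0.0305]
contact_force: [0.3, 0.5, -0.1]
tool_pos: [0.5611, 0.2748, 0.0253]
contact_force: [0.2, 0.6, -0.8]
```

```bash
python3 -m crank '[{"x":0,"y":0,"z":0.1,"turn":0},{"x":0,"y":0,"z":0,"turn":0},{"x":0,"y":0,"z":0,"turn":0}]'|grep -E "pos|contact"
python3 -m crank '[{"x":0,"y":0,"z":0.1,"turn":0},{"x":0,"y":0,"z":0,"turn":0},{"x":0,"y":0,"z":0,"turn":0}]'|grep -E "pos|contact"
```

```text
tool_pos: [0.5611, 0.2747, 0.0242]
contact_force: [0.5, 0.4, -0.8]
tool_pos: [0.5612, 0.2747, 0.0232]
contact_force: [-0.4, -0.2, -1.4]
```

```bash
python3 -m crank '[{"x":0,"y":0,"z":0.1,"turn":0},{"x":0,"y":0,"z":0,"turn":0},{"x":0,"y":0,"z":0,"turn":0}]'|grep -E "pos|contact"
python3 -m crank '[{"x":0,"y":0,"z":0,"turn":0},{"x":0,"y":0,"z":0,"turn":0},{"x":0,"y":0,"z":0,"turn":0}]' 55|grep -E "pos|contact|wid"
python3 -m crank '[{"x":0,"y":0,"z":-1,"turn":0},{"x":0,"y":0,"z":-3,"turn":0},{"x":0,"y":0,"z":-4,"turn":0},{"x":0,"y":0,"z":-4,"turn":0},{"x":0,"y":0,"z":0,"turn":0}]' >/dev/null
python3 -m crank '[{"x":0,"y":0,"z":0,"turn":0},{"x":0,"y":0,"z":0,"turn":0},{"x":0,"y":0,"z":0,"turn":0}]' 100 >/dev/null
python3 leg.py 670.9,121.8,120,98 670.9,121.8,17,98 670.9,121.8,120,98  510,-292,120,98
```

```text
tool_pos: [0.5614, 0.2748, 0.0225]
contact_force: [0.5, 0.3, 1.5]
tool_pos: [0.5611, 0.2747, 0.0223]
contact_force: [-0.2, 0.4, 0.1]
gripper_width: 0.55
t 14.0 p [560.  274.3 140.2] yaw 99.5 tilt [-0.003 -0.001] w 85 F 0.0
670.9,121.8,120,98 turn 0.026 x -8.86 y -16.65 z 2.02
670.9,121.8,17,98 turn 0.0 x 0.0 y 0.0 z 10.3
670.9,121.8,120,98 turn 0.0 x 0.0 y 0.0 z -10.3
510,-292,120,98 turn 0.0 x 21.69 y -38.74 z -0.0
```

```bash
python3 -m crank '[{"x":0,"y":0,"z":0,"turn":0.026},{"x":-2.2,"y":-4.2,"z":0,"turn":0},{"x":-2.2,"y":-4.2,"z":0,"turn":0},{"x":-2.2,"y":-4.2,"z":0,"turn":0},{"x":-2.2,"y":-4,"z":0,"turn":0}]' >/dev/null
python3 -m crank '[{"x":0,"y":0,"z":0,"turn":0},{"x":0,"y":0,"z":0,"turn":0},{"x":0,"y":0,"z":0,"turn":0},{"x":0,"y":0,"z":0,"turn":0}]' >/dev/null
python3 leg.py 670.9,121.8,17,98
```

```text
t 14.9 p [670.5 123.9 141.9] yaw 98.1 tilt [-0.001  0.   ] w 85 F 0.0
670.9,121.8,17,98 turn 0.001 x -0.01 y -0.21 z 12.49
```

```bash
python3 -m crank '[{"x":0,"y":-0.2,"z":3,"turn":0},{"x":0,"y":0,"z":3.5,"turn":0},{"x":0,"y":0,"z":3.5,"turn":0},{"x":0,"y":0,"z":2.4,"turn":0},{"x":0,"y":0,"z":0,"turn":0}]' >/dev/null
python3 -m crank '[{"x":0,"y":0,"z":0,"turn":0},{"x":0,"y":0,"z":0,"turn":0},{"x":0,"y":0,"z":0,"turn":0}]' |grep -E "pos|contact"
python3 -m crank '[{"x":0,"y":0,"z":0,"turn":0},{"x":0,"y":0,"z":0,"turn":0},{"x":0,"y":0,"z":0,"turn":0},{"x":0,"y":0,"z":0,"turn":0},{"x":0,"y":0,"z":0,"turn":0}]' 0
python3 leg.py
python3 -m crank '[{"x":0,"y":0,"z":-2,"turn":0},{"x":0,"y":0,"z":-4,"turn":0},{"x":0,"y":0,"z":-4,"turn":0},{"x":0,"y":0,"z":-4,"turn":0},{"x":0,"y":0,"z":0,"turn":0}]' |grep -E "pos|grasp"
python3 - <<'E'
from h import *
for n in("wrist","top"):
    p,_=manip.grab_frame(n); cv2.imwrite(f"pics/{n}2.png",p[:,:,::-1])
a=cv2.imread("pics/wrist2.png");b=cv2.imread("pics/top2.png")
cv2.imwrite("pics/v2.png",np.vstack([cv2.resize(a,(480,300)),cv2.resize(b,(480,300))]))
E
```

```text
tool_pos: [0.6733, 0.121, 0.021]
contact_force: [-0.1, 0.5, -0.9]
time: 16.2
tool_pos: [0.6727, 0.1207, 0.0197]
tool_rot: [0.001, -0.07, 0.998, 0.0]
contact_force: [0.2, 1.2, 5.7]
gripper_width: 0.636
grasp_force: 63.7
t 16.2 p [672.7 120.7  19.7] yaw 98.0 tilt [0.002 0.   ] w 54 F 63.7
tool_pos: [0.6754, 0.1208, 0.1661]
grasp_force: 63.4
```

View pics/v2.png

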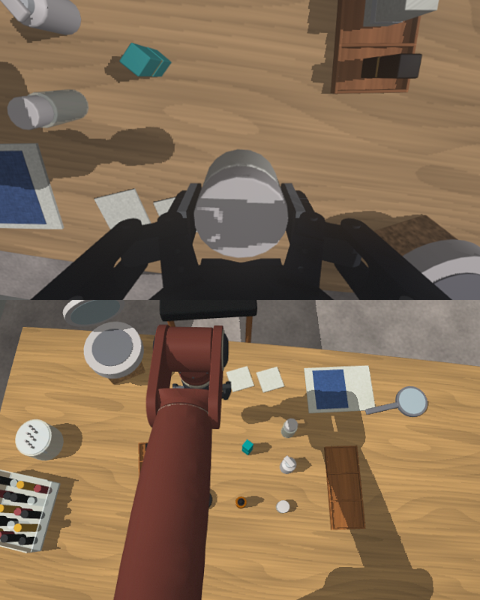

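The wrist view shows the jar held upright, and the carton and lipstick each in its well of the short tray (upper right).

```bash
python3 -m crank '[{"x":1.7,"y":-3.2,"z":0,"turn":0},{"x":2.2,"y":-4,"z":0,"turn":0},{"x":2.3,"y":-4.2,"z":0,"turn":0},{"x":2.3,"y":-4.2,"z":0,"turn":0},{"x":2.3,"y":-4.2,"z":0,"turn":0}]' >/dev/null
python3 -m crank '[{"x":2.3,"y":-4.2,"z":0,"turn":0},{"x":2.3,"y":-4.2,"z":0,"turn":0},{"x":2.3,"y":-4.2,"z":0,"turn":0},{"x":2.3,"y":-4.2,"z":0,"turn":0},{"x":1.5,"y":-2.5,"z":0,"turn":0}]' >/dev/null
python3 -m crank '[{"x":0,"y":0,"z":0,"turn":0},{"x":0,"y":0,"z":0,"turn":0},{"x":0,"y":0,"z":0,"turn":0},{"x":0,"y":0,"z":0,"turn":0},{"x":0,"y":0,"z":0,"turn":0}]' >/dev/null
python3 leg.py 510,-292,26,98
```

```text
t 18.3 p [ 513.4 -295.4  158. ] yaw 98.1 tilt [-0.  0.] w 54 F 63.6
510,-292,26,98 turn 0.001 x 0.29 y 0.38 z 13.2
```

```bash
python3 -m crank '[{"x":0.3,"y":0.4,"z":3,"turn":0},{"x":0,"y":0,"z":4,"turn":0},{"x":0,"y":0,"z":3,"turn":0},{"x":0,"y":0,"z":2,"turn":0},{"x":0,"y":0,"z":0.7,"turn":0}]' >/dev/null
python3 -m crank '[{"x":0,"y":0,"z":0,"turn":0},{"x":0,"y":0,"z":0,"turn":0},{"x":0,"y":0,"z":0,"turn":0},{"x":0,"y":0,"z":0,"turn":0},{"x":0,"y":0,"z":0,"turn":0}]' |grep -E "pos|contact"
python3 -m crank '[{"x":0,"y":0,"z":0.2,"turn":0},{"x":0,"y":0,"z":0,"turn":0},{"x":0,"y":0,"z":0,"turn":0}]'|grep -E "pos|contact"
python3 -m crank '[{"x":0,"y":0,"z":0.1,"turn":0},{"x":0,"y":0,"z":0,"turn":0},{"x":0,"y":0,"z":0,"turn":0}]'|grep -E "pos|contact"
```

```text
tool_pos: [0.51, -0.2933, 0.0323]
contact_force: [0.4, -0.6, -2.1]
tool_pos: [0.5093, -0.2929, 0.0291]
contact_force: [0.4, 0.8, -1.1]
tool_pos: [0.5094, -0.2929, 0.0282]
contact_force: [0.6, -0.1, -0.9]
```

```bash
python3 -m crank '[{"x":0,"y":0,"z":0.3,"turn":0},{"x":0,"y":0,"z":0,"turn":0},{"x":0,"y":0,"z":0,"turn":0}]'|grep -E "pos|contact"
python3 -m crank '[{"x":0,"y":0,"z":0.1,"turn":0},{"x":0,"y":0,"z":0,"turn":0},{"x":0,"y":0,"z":0,"turn":0}]'|grep -E "pos|contact"
python3 -m crank '[{"x":0,"y":0,"z":0.1,"turn":0},{"x":0,"y":0,"z":0,"turn":0},{"x":0,"y":0,"z":0,"turn":0}]'|grep -E "pos|contact"
```

```text
tool_pos: [0.5093, -0.2929, 0.0251]
contact_force: [0.2, 0.7, -1.3]
tool_pos: [0.5094, -0.2929, 0.0243]
contact_force: [0.4, -0.0, -0.7]
tool_pos: [0.5096, -0.2931, 0.0237]
contact_force: [-2.3, 0.7, 1.3]
```

```bash
python3 -m crank '[{"x":0,"y":0,"z":0,"turn":0},{"x":0,"y":0,"z":0,"turn":0},{"x":0,"y":0,"z":0,"turn":0}]' 88|grep -E "pos|contact|wid"
python3 -m crank '[{"x":0,"y":0,"z":-1,"turn":0},{"x":0,"y":0,"z":-3,"turn":0},{"x":0,"y":0,"z":-4,"turn":0},{"x":0,"y":0,"z":-4,"turn":0},{"x":0,"y":0,"z":0,"turn":0}]' >/dev/null
python3 -m crank '[{"x":0,"y":0,"z":0,"turn":0},{"x":0,"y":0,"z":0,"turn":0},{"x":0,"y":0,"z":0,"turn":0}]' 100 >/dev/null
python3 leg.py 553.5,-118.8,140,98 553.5,-118.8,16,98 553.5,-118.8,140,98  589.3,-281.6,140,98
```

```text
tool_pos: [0.5094, -0.2929, 0.0232]
contact_force: [-0.4, 0.2, -0.3]
gripper_width: 0.882
t 21.9 p [ 508.5 -292.2  141.3] yaw 98.0 tilt [-0.003  0.002] w 85 F 0.0
553.5,-118.8,140,98 turn -0.0 x -6.87 y 16.54 z 0.13
553.5,-118.8,16,98 turn 0.0 x 0.0 y 0.0 z 12.4
553.5,-118.8,140,98 turn 0.0 x 0.0 y 0.0 z -12.4
589.3,-281.6,140,98 turn 0.0 x -1.28 y -16.62 z -0.0
```

```bash
python3 -m crank '[{"x":-1.7,"y":4.1,"z":0,"turn":0},{"x":-1.7,"y":4.1,"z":0,"turn":0},{"x":-1.7,"y":4.1,"z":0,"turn":0},{"x":-1.7,"y":4.1,"z":0,"turn":0},{"x":0,"y":0,"z":0,"turn":0}]' >/dev/null
python3 -m crank '[{"x":0,"y":0,"z":0,"turn":0},{"x":0,"y":0,"z":0,"turn":0},{"x":0,"y":0,"z":0,"turn":0},{"x":0,"y":0,"z":0,"turn":0}]' >/dev/null
python3 leg.py 553.5,-118.8,16,98
```

```text
t 22.8 p [ 553.7 -122.2  143.1] yaw 97.9 tilt [-0.  0.] w 85 F 0.0
553.5,-118.8,16,98 turn -0.002 x -0.02 y 0.34 z 12.71
```

```bash
python3 -m crank '[{"x":0,"y":0.3,"z":3,"turn":0},{"x":0,"y":0,"z":3.5,"turn":0},{"x":0,"y":0,"z":3.5,"turn":0},{"x":0,"y":0,"z":2.7,"turn":0},{"x":0,"y":0,"z":0,"turn":0}]' >/dev/null
python3 -m crank '[{"x":0,"y":0,"z":0,"turn":0},{"x":0,"y":0,"z":0,"turn":0},{"x":0,"y":0,"z":0,"turn":0},{"x":0,"y":0,"z":0,"turn":0}]' |grep -E "pos|contact"
python3 -m crank '[{"x":0,"y":0,"z":0,"turn":0},{"x":0,"y":0,"z":0,"turn":0},{"x":0,"y":0,"z":0,"turn":0},{"x":0,"y":0,"z":0,"turn":0},{"x":0,"y":0,"z":0,"turn":0}]' 0|grep -E "pos|contact|wid|gras"
python3 -m crank '[{"x":0,"y":0,"z":-2,"turn":0},{"x":0,"y":0,"z":-4,"turn":0},{"x":0,"y":0,"z":-4,"turn":0},{"x":0,"y":0,"z":-2.5,"turn":0},{"x":0,"y":0,"z":0,"turn":0}]' |grep -E "pos|grasp"
python3 -m crank '[{"x":-0.3,"y":-3.9,"z":0,"turn":0},{"x":-0.3,"y":-4.2,"z":0,"turn":0},{"x":-0.3,"y":-4.2,"z":0,"turn":0},{"x":-0.3,"y":-4.2,"z":0,"turn":0},{"x":0,"y":0,"z":0,"turn":0}]' >/dev/null
python3 -m crank '[{"x":0,"y":0,"z":0,"turn":0},{"x":0,"y":0,"z":0,"turn":0},{"x":0,"y":0,"z":0,"turn":0},{"x":0,"y":0,"z":0,"turn":0}]' >/dev/null
python3 leg.py  589.3,-281.6,24,98
```

```text
tool_pos: [0.5548, -0.1186, 0.0181]
contact_force: [-0.1, -0.1, -0.3]
tool_pos: [0.554, -0.1182, 0.0167]
contact_force: [0.2, 0.4, 3.0]
gripper_width: 0.48
grasp_force: 60.8
tool_pos: [0.5563, -0.119, 0.146]
grasp_force: 60.7
t 25.6 p [ 588.3 -278.6  141.1] yaw 98.1 tilt [-0.  0.] w 40 F 61.1
589.3,-281.6,24,98 turn 0.001 x -0.06 y -0.31 z 11.71
```

```bash
python3 -m crank '[{"x":-0.1,"y":-0.3,"z":3,"turn":0},{"x":0,"y":0,"z":4,"turn":0},{"x":0,"y":0,"z":3,"turn":0},{"x":0,"y":0,"z":1.4,"turn":0},{"x":0,"y":0,"z":0.3,"turn":0}]' >/dev/null
python3 -m crank '[{"x":0,"y":0,"z":0,"turn":0},{"x":0,"y":0,"z":0,"turn":0},{"x":0,"y":0,"z":0,"turn":0},{"x":0,"y":0,"z":0,"turn":0},{"x":0,"y":0,"z":0,"turn":0}]' |grep -E "pos|contact"
python3 -m crank '[{"x":0,"y":0,"z":0.1,"turn":0},{"x":0,"y":0,"z":0,"turn":0},{"x":0,"y":0,"z":0,"turn":0},{"x":0,"y":0,"z":0,"turn":0}]'|grep -E "pos|contact"
python3 -m crank '[{"x":0,"y":0,"z":0.1,"turn":0},{"x":0,"y":0,"z":0,"turn":0},{"x":0,"y":0,"z":0,"turn":0}]'|grep -E "pos|contact"
```

```text
tool_pos: [0.5902, -0.283, 0.0252]
contact_force: [-0.3, -0.4, -1.0]
tool_pos: [0.5898, -0.2827, 0.0232]
contact_force: [0.2, -0.3, -1.3]
tool_pos: [0.5898, -0.2826, 0.0222]
contact_force: [0.8, 0.0, -1.1]
```

```bash
python3 -m crank '[{"x":0,"y":0,"z":0.1,"turn":0},{"x":0,"y":0,"z":0,"turn":0},{"x":0,"y":0,"z":0,"turn":0}]'|grep -E "pos|contact"
python3 -m crank '[{"x":0,"y":0,"z":0.1,"turn":0},{"x":0,"y":0,"z":0,"turn":0},{"x":0,"y":0,"z":0,"turn":0}]'|grep -E "pos|contact"
python3 -m crank '[{"x":0,"y":0,"z":0,"turn":0},{"x":0,"y":0,"z":0,"turn":0},{"x":0,"y":0,"z":0,"turn":0}]' 75|grep -E "pos|contact|wid"
python3 -m crank '[{"x":0,"y":0,"z":-1,"turn":0},{"x":0,"y":0,"z":-3,"turn":0},{"x":0,"y":0,"z":-4,"turn":0},{"x":0,"y":0,"z":-4,"turn":0},{"x":0,"y":0,"z":0,"turn":0}]' >/dev/null
python3 -m crank '[{"x":0,"y":0,"z":0,"turn":0},{"x":0,"y":0,"z":0,"turn":0},{"x":0,"y":0,"z":0,"turn":0},{"x":0,"y":0,"z":0,"turn":0}]' 100 >/dev/null
python3 leg.py 435.5,4.9,140,98 435.5,4.9,13,98 435.5,4.9,140,98  430.7,-302.4,140,98
```

```text
tool_pos: [0.5898, -0.2827, 0.0212]
contact_force: [-0.7, 0.7, -1.8]
tool_pos: [0.59, -0.2828, 0.0208]
contact_force: [-1.2, 0.1, 2.3]
tool_pos: [0.5898, -0.2827, 0.0202]
contact_force: [0.2, -0.7, -0.1]
gripper_width: 0.752
t 29.1 p [ 589.  -282.2  138.4] yaw 98.0 tilt [-0.003  0.002] w 85 F 0.0
435.5,4.9,140,98 turn -0.0 x 11.2 y 30.56 z -0.16
435.5,4.9,13,98 turn 0.0 x 0.0 y 0.0 z 12.7
435.5,4.9,140,98 turn 0.0 x 0.0 y 0.0 z -12.7
430.7,-302.4,140,98 turn 0.0 x 4.75 y -30.36 z -0.0
```

```bash
python3 -m crank '[{"x":1.4,"y":3.8,"z":0,"turn":0},{"x":1.4,"y":3.8,"z":0,"turn":0},{"x":1.4,"y":3.8,"z":0,"turn":0},{"x":1.4,"y":3.8,"z":0,"turn":0},{"x":1.4,"y":3.8,"z":0,"turn":0}]' >/dev/null
python3 -m crank '[{"x":1.4,"y":3.8,"z":0,"turn":0},{"x":1.4,"y":3.8,"z":0,"turn":0},{"x":1.4,"y":3.8,"z":0,"turn":0},{"x":0,"y":0,"z":0,"turn":0},{"x":0,"y":0,"z":0,"turn":0}]' >/dev/null
python3 -m crank '[{"x":0,"y":0,"z":0,"turn":0},{"x":0,"y":0,"z":0,"turn":0},{"x":0,"y":0,"z":0,"turn":0}]' >/dev/null
python3 leg.py 435.5,4.9,13,98
```

```text
t 30.4 p [437.1   2.1 140.2] yaw 97.9 tilt [-0. -0.] w 85 F 0.0
435.5,4.9,13,98 turn -0.002 x 0.12 y 0.3 z 12.72
```

```bash
python3 -m crank '[{"x":0.1,"y":0.3,"z":3,"turn":0},{"x":0,"y":0,"z":3.5,"turn":0},{"x":0,"y":0,"z":3.5,"turn":0},{"x":0,"y":0,"z":2.6,"turn":0},{"x":0,"y":0,"z":0,"turn":0}]' >/dev/null
python3 -m crank '[{"x":0,"y":0,"z":0,"turn":0},{"x":0,"y":0,"z":0,"turn":0},{"x":0,"y":0,"z":0,"turn":0},{"x":0,"y":0,"z":0,"turn":0}]' |grep -E "pos|contact"
python3 -m crank '[{"x":0,"y":0,"z":0,"turn":0},{"x":0,"y":0,"z":0,"turn":0},{"x":0,"y":0,"z":0,"turn":0},{"x":0,"y":0,"z":0,"turn":0},{"x":0,"y":0,"z":0,"turn":0}]' 0|grep -E "pos|contact|wid|gras"
python3 leg.py
```

```text
tool_pos: [0.4365, 0.0055, 0.0158]
contact_force: [-0.1, 0.1, -0.4]
tool_pos: [0.4356, 0.0056, 0.0146]
contact_force: [-0.4, -0.3, 1.3]
gripper_width: 0.362
grasp_force: 59.3
t 31.8 p [435.6   5.6  14.6] yaw 98.0 tilt [ 0.001 -0.   ] w 31 F 59.3
```

```bash
python3 -m crank '[{"x":0,"y":0,"z":-2,"turn":0},{"x":0,"y":0,"z":-4,"turn":0},{"x":0,"y":0,"z":-4,"turn":0},{"x":0,"y":0,"z":-3,"turn":0},{"x":0,"y":0,"z":0,"turn":0}]' |grep -E "pos|grasp"
python3 -m crank '[{"x":0.5,"y":-3,"z":0,"turn":0},{"x":0.6,"y":-3.9,"z":0,"turn":0},{"x":0.6,"y":-3.9,"z":0,"turn":0},{"x":0.6,"y":-3.9,"z":0,"turn":0},{"x":0.6,"y":-3.9,"z":0,"turn":0}]' >/dev/null
python3 -m crank '[{"x":0.6,"y":-3.9,"z":0,"turn":0},{"x":0.6,"y":-3.9,"z":0,"turn":0},{"x":0.6,"y":-3.9,"z":0,"turn":0},{"x":0,"y":0,"z":0,"turn":0},{"x":0,"y":0,"z":0,"turn":0}]' >/dev/null
python3 -m crank '[{"x":0,"y":0,"z":0,"turn":0},{"x":0,"y":0,"z":0,"turn":0},{"x":0,"y":0,"z":0,"turn":0},{"x":0,"y":0,"z":0,"turn":0}]' |grep gras
python3 leg.py  430.7,-302.4,22,98
```

```text
tool_pos: [0.4384, 0.0052, 0.1496]
grasp_force: 59.4
grasp_force: 59.7
t 33.7 p [ 431.  -300.2  144.4] yaw 98.0 tilt [ 0. -0.] w 30 F 59.7
430.7,-302.4,22,98 turn 0.001 x 0.06 y -0.21 z 12.24
```

```bash
python3 -m crank '[{"x":0.1,"y":-0.2,"z":3,"turn":0},{"x":0,"y":0,"z":4,"turn":0},{"x":0,"y":0,"z":3,"turn":0},{"x":0,"y":0,"z":1.8,"turn":0},{"x":0,"y":0,"z":0.4,"turn":0}]' >/dev/null
python3 -m crank '[{"x":0,"y":0,"z":0,"turn":0},{"x":0,"y":0,"z":0,"turn":0},{"x":0,"y":0,"z":0,"turn":0},{"x":0,"y":0,"z":0,"turn":0},{"x":0,"y":0,"z":0,"turn":0}]' |grep -E "pos|contact"
python3 -m crank '[{"x":0,"y":0,"z":0.1,"turn":0},{"x":0,"y":0,"z":0,"turn":0},{"x":0,"y":0,"z":0,"turn":0},{"x":0,"y":0,"z":0,"turn":0}]'|grep -E "pos|contact"
python3 -m crank '[{"x":0,"y":0,"z":0.2,"turn":0},{"x":0,"y":0,"z":0,"turn":0},{"x":0,"y":0,"z":0,"turn":0}]'|grep -E "pos|contact"
```

```text
tool_pos: [0.4305, -0.3034, 0.0231]
contact_force: [-0.1, 0.3, -0.5]
tool_pos: [0.43, -0.303, 0.0212]
contact_force: [0.5, 0.5, -1.0]
tool_pos: [0.43, -0.303, 0.0191]
contact_force: [0.3, -0.9, 0.0]
```

```bash
python3 -m crank '[{"x":0,"y":0,"z":0.1,"turn":0},{"x":0,"y":0,"z":0,"turn":0},{"x":0,"y":0,"z":0,"turn":0}]'|grep -E "pos|contact"
python3 -m crank '[{"x":0,"y":0,"z":0.05,"turn":0},{"x":0,"y":0,"z":0,"turn":0},{"x":0,"y":0,"z":0,"turn":0}]'|grep -E "pos|contact"
```

```text
tool_pos: [0.4303, -0.3032, 0.0186]
contact_force: [-0.9, 0.3, 1.5]
tool_pos: [0.4303, -0.3032, 0.0186]
contact_force: [-1.5, 0.7, 5.7]
```

```bash
python3 -m crank '[{"x":0,"y":0,"z":0,"turn":0},{"x":0,"y":0,"z":0,"turn":0},{"x":0,"y":0,"z":0,"turn":0}]' 62|grep -E "pos|contact|wid"
python3 -m crank '[{"x":0,"y":0,"z":-1,"turn":0},{"x":0,"y":0,"z":-3,"turn":0},{"x":0,"y":0,"z":-4,"turn":0},{"x":0,"y":0,"z":-4,"turn":0},{"x":0,"y":0,"z":-4,"turn":0}]' >/dev/null
python3 -m crank '[{"x":0,"y":-4,"z":-3,"turn":0},{"x":0,"y":-4,"z":-2,"turn":0},{"x":0,"y":-4,"z":0,"turn":0},{"x":0,"y":-4,"z":0,"turn":0},{"x":0,"y":-4,"z":0,"turn":0}]' >/dev/null
python3 -m crank '[{"x":0,"y":0,"z":0,"turn":0},{"x":0,"y":0,"z":0,"turn":0},{"x":0,"y":0,"z":0,"turn":0},{"x":0,"y":0,"z":0,"turn":0},{"x":0,"y":0,"z":0,"turn":0}]' >/dev/null
python3 - <<'E'
from h import *
I=[]
for n in("top","side"):
    p,d=manip.grab_frame(n); I.append(cv2.resize(p[:,:,::-1],(480,300)))
    if n=="top":
        P=cloud(manip.camera_model(n),d)
        def rep(nm,x,y,h,r=32):
            m=(np.hypot(P[...,0]-x,P[...,1]-y)<r/1000)&(P[...,2]>h/1000-.006)&(P[...,2]<h/1000+.006); t=P[m]
            print(nm,len(t),(t.mean(0)*1000).round(1) if len(t) else "")
            return t
        for a in (("jar",.51,-.292,56),("pump",.5893,-.2816,82),("dropper",.4307,-.3024,80),("carton",.4944,.2629,80),("lip",.5615,.274,76),("toner",.6622,-.1145,80),("compact",.434,.1195,18),("sample",.4348,-.1128,34)): rep(*a)
cv2.imwrite("pics/end.png",np.vstack(I))
E
```

```text
tool_pos: [0.43, -0.303, 0.0176]
contact_force: [-0.3, 0.8, 0.4]
gripper_width: 0.621
jar 545 [ 508.4 -292.6   56.1]
pump 105 [ 593.3 -279.1   81.8]
dropper 36 [ 431.7 -302.5   78.6]
carton 343 [490.4 261.1  79.9]
lip 139 [560.8 273.2  75.5]
toner 218 [ 662.5 -114.6   80. ]
compact 689 [434.  119.5  18.3]
sample 229 [ 434.8 -112.9   34. ]
```

View pics/end.png

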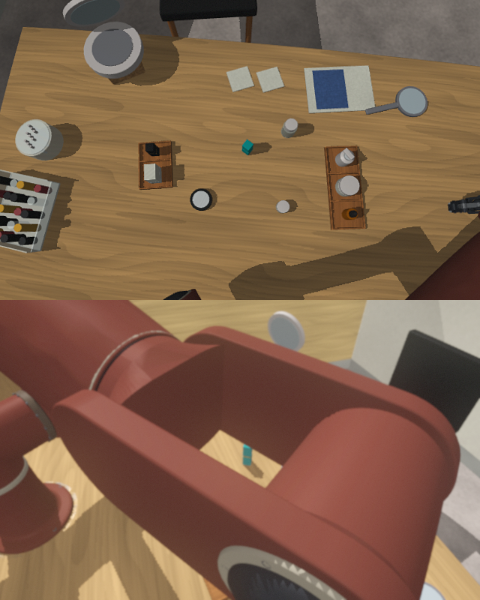

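The top view shows all five items upright in their wells: jar at (348,186), pump (346,157), dropper (350,213), carton (152,172) and lipstick (152,148), in the resized picture. Each top height is its own height plus the 4 mm floor, and the other stock has not moved. Handing in.

```bash
python3 -c "
from plant import manip
print(manip.job_done())"
```

```text
the job is handed in; nothing more can be done
None
```

Both kits are made up and the job is handed in: the final top view shows all five items upright in their correct wells, and the toner, compact and sample jar within 1 mm of where they started; no verdict came back at hand-in.

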